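Move the lift-off flap door to the other ink cabinet

TASK

The flap door belongs on the other ink cabinet, the one that stands open. Draw the door's sprung hinge pin by pinching its two finger tabs together, lift the door off, drop its fixed stub into the open-topped cradle of the other cabinet and feel it bed, then let the pin out gently into its hole so that the door hangs there by both ends, shut. Feel your way and never force it, for the hinge rail there has been packed out some millimetres off the drawing, and leave the things around undisturbed.

Things in the scene. Friction and masses are not known exactly. Their poses are not given: they have to be found in the camera images.
- door: Grey sheet-steel flap door, 0.37-0.63 kg, hung from a level hinge axis along its top edge. Origin: middle of that axis; y along it to the fixed-stub end, z up, x to the cabinet. Barrel on the axis: 16 mm thick, y -97 to +97 mm; below it a pan 184 mm wide, to 165 mm under the axis, x -8 to +16 mm. Fixed stub, 8 mm thick, out to y +112; sprung pin, 8 mm thick, out to y -110 mm.
- door_tabs (a point): Where to pinch the door: over its middle, 30 mm above the hinge axis; door's axes. Two upright steel tabs on the barrel, 5 mm thick, 18 mm wide (x), their tops 12 mm above this point, the barrel 22 mm below it. Outer faces: fixed tab y +19.5 mm; pin's sliding tab y -32.5 mm at rest, -19.5 mm with the pin fully drawn. Pinching takes 6 to 10 N; pinched hard, they carry the door in balance.
- door_stub (a point): Point on the axis of the door's fixed stub, 103 mm from the door's middle; it lies in the cradle when the door is hung. Door's axes.
- pin_end (a point): Point on the axis of the sprung pin, 7 mm from its tip; it slides with the pin. At y -103 mm on the door with the pin home, -90 mm with the pin fully drawn (tip then level with the barrel's end).
- hinge_pin (a joint): Travel of the sprung pin in m: 0 = home (out), 0.013 = fully drawn into the door (stop). Round-nosed tip. Let go at once, the door's pin end sags and the tip lodges on the bracket beside its hole; let out slowly with the tabs still carrying the door level, it finds the hole. The spring holds the tabs against the fingers until the pin is out.
- cab_a: Cabinet that has the door at the start: fixed grey steel box, 220 deep (x), 250 wide (y), 208 mm high. Origin: centre of underside; x front to back, z up. Hinge axis 20 mm before its face (x -130), 200 mm up, between two 6 mm brackets with inner faces at y -100 and +100 mm: at -y a round 10 mm hole for the pin, at +y a slot open at the top for the stub. They reach 18 mm above the axis.
- cab_b: The other cabinet, fixed, standing open with ink tins in it, where the door shall hang. Same build, frame and sizes as the first, but for its hinge rail, which sits some mm higher and farther out.
- cab_b_cradle (a point): Drawing place of the bedded stub's axis in the open cabinet's slot (slot floor 4 mm lower), mid-bracket; cabinet's axes. The rail with both brackets is bolted on through slots: really it is packed 2 to 9 mm higher and up to 5 mm farther out from the face, firmly. The slot is 10 mm wide (x) up to 4 mm above the bedded axis, then its lips flare to 22 mm at 14 mm above it.
- cab_b_hole (a point): Drawing place of the hung pin's axis in the open cabinet's round hole (1 mm below the hole's centre), mid-bracket; really off by the same rail offset as the cradle. With the stub bedded and the door level, pin and hole meet.
- cab_a_cradle (a point): The same cradle point on the cabinet where the door hangs at the start.
- ink_tin: Steel tin, 72 mm diameter, 45 mm high, on top of the cabinet that has the door; origin at its underside; a bystander, leave it alone
- tape_roll: White roll of tape, 90 mm diameter, 24 mm high, lying on top of the open cabinet; origin at its underside; a bystander, leave it alone
- brayer: Ink roller with a wooden handle, 165 mm long, 38 mm high, on the table; origin under the roller; a bystander, leave it alone
- palette_knife: Palette knife, 260 mm long, lying on the table; a bystander, leave it alone
- lino_cutter: Small cutter with a wooden handle, 140 mm long, lying on the table; a bystander, leave it alone
- lino_block: Wooden printing block, 150 x 105 x 20 mm, on the table; origin at its underside; a bystander, leave it alone
- ink_bottle: Black bottle, 52 mm diameter, 100 mm high, standing to the side; origin at its underside; a bystander, leave it alone
Things that resemble listed ones, but are neither listed nor needed, are in the scene too. There is more than one size of the door; the job needs the larger.

How it is judged:
By the outcome, as a careful person would: the job done as asked, in the order asked, and still so for the second after the job is handed in, with the robot touching nothing.
It also fails if it takes over 67 s, if anything falls off the work surface, if the arm or the gripper's body presses on something with over 40 N, if the wrist force passes 120 N, or if a joint passes its speed limit or range.

ROBOT

A 6-joint arm with a two-finger parallel gripper is mounted at the origin on the work surface. World frame = base frame: x ahead of the robot, y to its left, z up, the work surface at z = 0. Lengths are in m, angles in rad, forces in N, time in s.
With the tool pointing down it reaches from about 0.25 to 0.775 m from the base axis. Payload 4 kg.
Tool frame: the origin (TCP) lies midway between the tips of the shut fingers; the grasp point (between the pads) lies grip_point_offset behind it (grip_point_offset is the distance from the TCP to the grasp point, in m); z points along the fingers, y is the line along which they close (so a half turn about z gives the same grasp; the last joint's range is limited). The gripper opens to 94 mm and grips with 3 to 60 N. Pads are 16 mm wide; open, the fingers measure 119 mm over their backs; the gripper's body (75 mm by 177 mm) begins 78 mm behind the grasp point.
Start: joints at [1.121, 0.087, 1.371, -0, 1.684, -0.103], TCP at [0.187, 0.517, 0.206] pointing down, gripper open.
Joint ranges: [-3.1, 3.1], [-0.76, 2.03], [0.27, 2.55], [-1.08, 4.22], [0.17, 2.65], [-2.57, 2.57]. Speed limits (rad/s): [2.79, 2.79, 3.14, 3.14, 3.14, 3.14].

INTERFACE

Orientations are given as [roll, pitch, yaw] about the fixed x, y, z axes, in that order (R = Rz(yaw) Ry(pitch) Rx(roll)).
In Python, from bench import * gives the robot as it stands. The module is installed in compiled form; this text tells all that it offers.
- The arm moves only by the tool apply_moves, never from a script. Its argument "commands" is a list of rows, each a list of 7 numbers: the turn, a rotation vector about the world's x, y, z in rad, then the shift along the world's x, y, z in m, then the opening in per cent of the stroke, from 0 (shut) to 100 (fully open). In form: [[ax, ay, az, x, y, z, jaw], ...]. A call has exactly 5 rows; each row is the pose to reach, as a shift and turn from the pose commanded when the call began; what a row does not reach only later rows make up. A row lasts 1/10 s, in which the tool goes at most 50 mm and 8.59 degrees, less where a joint would pass 70% of its speed; a pose out of reach is approached as far as the arm can. A call with a gripper value outside its range is refused whole. The fingers move at their own pace and stop on an object; the grip force is fixed at half the most. Time passes only in rows, so rows that repeat a pose let the fingers close, or fill a call up. It gives the time, the measured TCP pose, the force, the opening and the grip force at its end, in the units of the state.
- get_obs(): the state, without advancing time (a new reading comes with each control period).
- snapshot(name): name is "scene" or "top" or "wrist"; returns a dict with "pixels" (384x512x3 uint8, red, green, blue), "vertical_fov" (degrees; the focal length in pixels is half the picture's height over the tangent of half this angle, whatever the lens; pixels are square), "cx", "cy" (the principal point, pixels), "rvec" (rotation vector, rad) and "tvec" (3), from world to camera coordinates, as OpenCV has them. Camera axes: x right, y down, z forward; pixel columns grow to the right and rows downward; lengths in m; the calibration is good to about 2 mm. The wrist camera is an equidistant fisheye: a pixel r from the principal point sees the ray r / f radians off the axis. A picture is of the moment at which its call begins. There is no depth.
- close_job(): hands the job in; it is judged then, once.
Trained networks look in the newest picture that a camera, given by its name, has taken for a name from the list of things; names that differ only in an ending like _2 or _b are one class to them, and where a whole thing is asked for, a point or a joint stands for the part that bears it (a point fixed in the world has none). Each returns a list of dicts, best first, with "score" (0 to 1); they miss things now and then, are a little off and sometimes report something else, mostly with a low value. They report only what shows in the picture. A call takes as long as a camera call. They do not tell look-alikes from the thing itself.
- masks_of(camera, query): "mask" (384x512 bool, what is visible of it) and "extent" ([left, top, right, bottom] in pixels, round what is visible of it).
- place_of(camera, query): "pixel" ([column, row] in pixels: a listed point, or the origin of a listed thing).
The state is a dict: "time": time; "joint_positions": joint angles; "qvel": joint speeds; "joint_torque": joint torques, N m; "tool_pos": TCP position; "ee_rot": TCP orientation; "wrist_force": force on the tool from outside, world axes, zero at the start; "wrist_torque": the same for the moment, N m; "width": finger opening in m; "finger_force": force on a finger pad.
Only numpy, scipy, OpenCV 4.12 (cv2) and the standard library are available. Lean on these libraries where they do the work, as an engineer would, in place of code of your own. Each camera call takes 0.05 s, during which the arm holds its last target. There are 200 camera calls.

## Working session

There is one attempt and no reset: what is moved stays moved. The work goes in short steps, Python scripts to look and compute and a tool call to move; the robot and the scene stay as the last step left them, time stands still between calls to the robot, and variables do not carry over. Pictures are saved under pics/ and viewed, at most 10 in all, crops included, and the job is handed in when it is done.

Besides the shell and the picture viewer there is one more tool, called after "Emit:" as name(argument=value, ...) on one line, values as JSON. apply_moves: Moves the arm, as the interface text tells. Its arguments: {"type":"object","properties":{"commands":{"type":"array"}},"required":["commands"]}

```bash
mkdir -p pics; cat > h.py <<'E'
from bench import *
import numpy as np, cv2
def snap(n,f=None):
    s=snapshot(n)
    if f: cv2.imwrite('pics/'+f,cv2.cvtColor(s['pixels'],cv2.COLOR_RGB2BGR))
    return s
def cam(s):
    f=s['pixels'].shape[0]/2/np.tan(np.radians(s['vertical_fov'])/2)
    R=cv2.Rodrigues(np.array(s['rvec'],float))[0];t=np.array(s['tvec'],float)
    return f,R,t
def ray(s,px,fish=False):
    f,R,t=cam(s);d=np.array([px[0]-s['cx'],px[1]-s['cy']],float)
    if fish:
        r=np.linalg.norm(d);th=r/f;v=np.array([*(d/max(r,1e-9)*np.sin(th)),np.cos(th)])
    else: v=np.array([*(d/f),1.]);v/=np.linalg.norm(v)
    return -R.T@t,R.T@v
def at_z(s,px,z,fish=False):
    o,d=ray(s,px,fish);return o+d*(z-o[2])/d[2]
def tri(rs):
    A=np.zeros((3,3));b=np.zeros(3)
    for o,d in rs:
        P=np.eye(3)-np.outer(d,d);A+=P;b+=P@o
    p=np.linalg.solve(A,b);return p,[np.linalg.norm((np.eye(3)-np.outer(d,d))@(p-o)) for o,d in rs]
def proj(s,p,fish=False):
    f,R,t=cam(s);c=R@np.array(p)+t
    if fish:
        r=np.linalg.norm(c[:2]);th=np.arctan2(r,c[2]);return c[:2]/r*th*f+[s['cx'],s['cy']]
    return c[:2]/c[2]*f+[s['cx'],s['cy']]
E
python3 - <<'E'
from h import *
S={n:snap(n,n+'0.png') for n in('scene','top','wrist')}
a=np.hstack([cv2.imread('pics/%s0.png'%n) for n in('scene','top')])
for n in S: print(n,S[n]['vertical_fov'],S[n]['cx'],S[n]['cy'],-cam(S[n])[1].T@cam(S[n])[2])
for q in ['door','door_tabs','door_stub','pin_end','cab_a','cab_b','cab_b_cradle','cab_b_hole','cab_a_cradle']:
  for n in S:
    print(q,n,[(np.round(d['pixel']).tolist(),round(d['score'],2)) for d in place_of(n,q)[:4]])
o=get_obs();print(o['time'],o['tool_pos'],o['ee_rot'],o['wrist_force'])
import bench;print([x for x in dir(bench) if 'grip' in x], grip_point_offset if 'grip_point_offset' in dir(bench) else o.keys())
E
```

```text
scene 55.52381639362937 258.43172129580364 193.04330887788677 [1.08292689 0.37800088 0.88438207]
top 51.98980141737367 250.7078962186778 190.10601086858765 [ 0.44469743 -0.0732859   1.37195957]
wrist 65.70646984690485 250.63837168663275 185.70173526632158 [0.11826997 0.54137385 0.38316308]
door scene [([207.0, 174.0], 0.69), ([186.0, 111.0], 0.53)]
door top [([288.0, 162.0], 0.97), ([400.0, 245.0], 0.53), ([302.0, 202.0], 0.42)]
door wrist []
door_tabs scene [([207.0, 161.0], 0.9), ([183.0, 106.0], 0.49), ([238.0, 190.0], 0.4)]
door_tabs top [([287.0, 159.0], 0.84), ([400.0, 244.0], 0.56)]
door_tabs wrist []
door_stub scene [([177.0, 157.0], 0.88), ([194.0, 121.0], 0.57), ([335.0, 200.0], 0.39)]
door_stub top [([381.0, 231.0], 0.77)]
door_stub wrist []
pin_end scene []
pin_end top [([422.0, 254.0], 0.47), ([303.0, 204.0], 0.21)]
pin_end wrist []
cab_a scene [([326.0, 246.0], 0.9), ([236.0, 190.0], 0.77)]
cab_a top []
cab_a wrist []
cab_b scene [([326.0, 246.0], 0.9), ([236.0, 190.0], 0.77)]
cab_b top []
cab_b wrist []
cab_b_cradle scene [([269.0, 205.0], 0.69)]
cab_b_cradle top [([219.0, 161.0], 0.68), ([344.0, 176.0], 0.52)]
cab_b_cradle wrist []
cab_b_hole scene [([341.0, 256.0], 0.76)]
cab_b_hole top [([146.0, 152.0], 0.89)]
cab_b_hole wrist []
cab_a_cradle scene [([178.0, 159.0], 0.65)]
cab_a_cradle top [([322.0, 156.0], 0.66), ([324.0, 156.0], 0.61)]
cab_a_cradle wrist []
1.5 [0.18696123 0.5172666  0.20548855] [3.14152827e+00 1.14440137e-05 2.79475386e+00] [ 0.48183904 -0.17071317  0.02657335]
['grip_point_offset'] 0.0188
```

View pics/scene0.png

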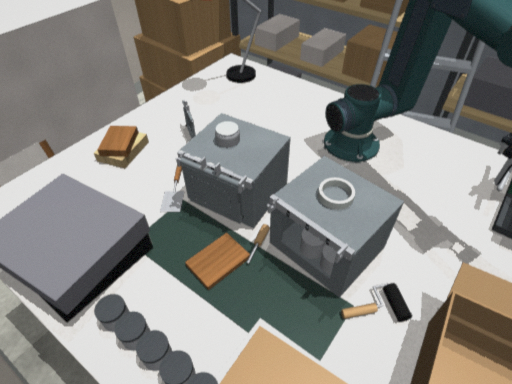

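View pics/top0.png

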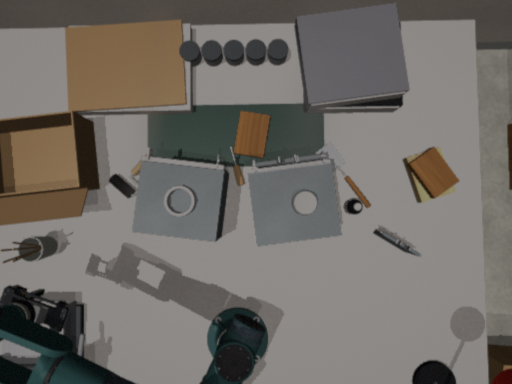

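The top view shows the open cabinet B at left (tape roll at 180,201; brackets near 146,155 and 219,161). Cabinet A with the hung door is at right (ink tin at 305,202; tabs near 287,160). Both fronts face +x, away from the robot. The candidates for the door are (288,162), which hangs on A's face, and (400,245), a small loose item on the table. The hung one fits. I'll confirm this in one crop.

```bash
python3 - <<'E'
from h import *
s=snap('top','top1.png');im=cv2.imread('pics/top1.png')
cv2.imwrite('pics/crop1.png',cv2.resize(im[140:250,125:350],None,fx=3.5,fy=3.5,interpolation=cv2.INTER_CUBIC))
sc=snap('scene')
for n,z,px in [('tabs',.230,(287,159)),('holeB',.2,(146,152)),('cradB',.2,(219,161)),('cradA',.2,(323,156))]:
  print(n,at_z(s,px,z).round(4))
print(tri([ray(s,(287,159)),ray(sc,(207,161))]))
print(tri([ray(s,(146,152)),ray(sc,(341,256))]), tri([ray(s,(219,161)),ray(sc,(269,205))]),tri([ray(s,(323,156)),ray(sc,(178,159))]))
m=masks_of('top','cab_a')
for d in m[:3]:
  c=max(cv2.findContours(d['mask'].astype(np.uint8),0,2)[0],key=cv2.contourArea);print(d['score'],d['extent'],cv2.minAreaRect(c))
E
```

```text
tabs [ 0.5842 -0.1608  0.23  ]
holeB [0.6155 0.2598 0.2   ]
cradB [0.585  0.0403 0.2   ]
cradA [ 0.5952 -0.2704  0.2   ]
(array([ 0.58617038, -0.16363125,  0.23972614]), [np.float64(0.004772644185535285), np.float64(0.0047726441855352846)])
(array([0.61627312, 0.25453375, 0.20672698]), [np.float64(0.003737854466297893), np.float64(0.0037378544662980497)]) (array([0.58660219, 0.03766656, 0.20128425]), [np.float64(0.0030761568672716118), np.float64(0.003076156867271528)]) (array([ 0.59755871, -0.27301923,  0.19710651]), [np.float64(0.002892027024746299), np.float64(0.0028920270247462924)])
0.85 [249.7, 158.8, 338.3, 246.6] ((293.37371826171875, 199.92662048339844), (82.78202056884766, 85.00200653076172), 83.2901611328125)
0.56 [134.5, 149.4, 233.6, 244.0] ((181.31044006347656, 194.59307861328125), (89.70438385009766, 85.58489990234375), 7.0283966064453125)
```

View pics/crop1.png

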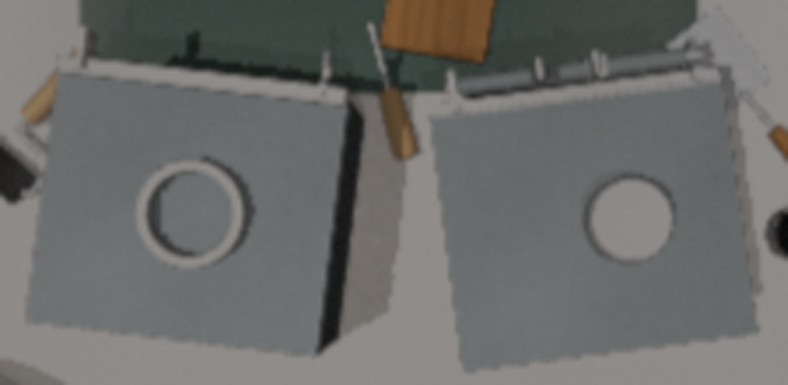

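The crop confirms the large door on A, with its barrel along crop (470,88)–(715,62) and two tabs at (540,68) and (598,62). B's front has bare brackets at about (88,45) and (327,70). Next I'll fit the cabinet poses from the corners.

```bash
cat >> h.py <<'E'
def fitpose(L,W):  # 2D rigid fit local->world
    L=np.array(L,float);W=np.array(W,float)[:,:2];a=L-L.mean(0);b=W-W.mean(0)
    th=np.arctan2((a[:,0]*b[:,1]-a[:,1]*b[:,0]).sum(),(a*b).sum())
    R=np.array([[np.cos(th),-np.sin(th)],[np.sin(th),np.cos(th)]]);t=W.mean(0)-R@L.mean(0)
    return th,t,R,(W-(L@R.T+t))
E
python3 - <<'E'
from h import *
s=snap('top')
C=[(-.11,-.125),(-.11,.125),(.11,-.125),(.11,.125)]
for n,u in [('A',[(432,115),(728,82),(465,372),(757,332)]),('B',[(62,70),(350,103),(27,322),(318,354)])]:
  W=[at_z(s,(125+(a-1)/3.5,140+(b-1)/3.5),.208) for a,b in u]
  th,t,R,e=fitpose(C,W);print(n,np.degrees(th),t,(e*1000).round(1).tolist())
  for k,p in dict(mid=(-.13,0),crad=(-.13,.103),hole=(-.13,-.103)).items(): print(k,(R@p+t).round(4))
o=get_obs();R0=cv2.Rodrigues(np.eye(3))[0]
print(o['ee_rot'])
from scipy.spatial.transform import Rotation as Ro
print(Ro.from_euler('xyz',o['ee_rot']).as_matrix().round(3))
E
```

```text
A -173.85827193395892 [ 0.45345796 -0.18305   ] [[-1.2, 0.3], [-3.7, -1.6], [0.6, -1.1], [4.4, 2.4]]
mid [ 0.5827 -0.1691]
crad [ 0.5937 -0.2716]
hole [ 0.5717 -0.0667]
B 172.51021350316915 [0.46909683 0.16033628] [[-3.1, -1.6], [-2.4, 0.7], [1.4, -0.3], [4.1, 1.2]]
mid [0.598  0.1434]
crad [0.5846 0.0413]
hole [0.6114 0.2455]
[3.14155626e+00 1.11593557e-05 2.79480498e+00]
[[-0.94  0.34  0.  ]
 [ 0.34  0.94  0.  ]
 [-0.    0.   -1.  ]]
```

Emit:
apply_moves(commands=[[0,0,0.04,0,0,0.05,100],[0,0,0.08,0.01,-0.01,0.095,100],[0,0,0.12,0.04,-0.035,0.125,100],[0,0,0.16,0.075,-0.07,0.125,100],[0,0,0.2,0.11,-0.1,0.125,100]])

```text
time: 2.2
tool_pos: [0.298, 0.4166, 0.3326]
ee_rot: [3.138, 0.002, 2.998]
wrist_force: [-0.1, -0.2, -0.7]
width: 0.0939
finger_force: 0.0
```

Emit:
apply_moves(commands=[[0,0,0.004,0.035,-0.033,0,100],[0,0,0.008,0.07,-0.066,0,100],[0,0,0.012,0.105,-0.1,0,100],[0,0,0.015,0.14,-0.133,0,100],[0,0,0.017,0.175,-0.166,0,100]])

```text
time: 2.7
tool_pos: [0.4731, 0.2497, 0.3308]
ee_rot: [3.141, 0.001, 3.012]
wrist_force: [-0.2, -0.2, -0.1]
width: 0.094
finger_force: 0.0
```

Emit:
apply_moves(commands=[[0,0,0,0.035,-0.033,0,100],[0,0,0,0.07,-0.066,0,100],[0,0,0,0.105,-0.1,0,100],[0,0,0,0.128,-0.107,0,100],[0,0,0,0.128,-0.107,0,100]])

```text
time: 3.2
tool_pos: [0.6021, 0.142, 0.3281]
ee_rot: [-3.141, -0.003, 3.008]
wrist_force: [0.1, 0.2, -0.2]
width: 0.0943
finger_force: 0.0
```

```bash
python3 - <<'E'
from h import *
o=get_obs();print(o['time'],o['tool_pos'],o['ee_rot'],o['wrist_force'],o['width'])
s=snap('wrist','w1.png');im=cv2.imread('pics/w1.png')
cv2.imwrite('pics/w1b.png',cv2.resize(im,(800,600),interpolation=cv2.INTER_CUBIC))
f,R,t=cam(s);print(-R.T@t,R[2])
for q in ['cab_b_cradle','cab_b_hole']:print(q,[(np.round(d['pixel'],1).tolist(),round(d['score'],2)) for d in place_of('wrist',q)[:3]])
for n,p in dict(crad=(.5846,.0413,.2),hole=(.6114,.2455,.2)).items():print(n,proj(s,p,True))
E
```

```text
3.2 [0.60213702 0.14199302 0.32806318] [-3.14057541e+00 -2.68473656e-03  3.00769425e+00] [ 0.14492133  0.18073662 -0.19690649] 0.09427936943427569
[0.53041227 0.15166068 0.50697774] [ 0.24229711 -0.03336701 -0.96962815]
cab_b_cradle [([159.6, 180.2], 0.85)]
cab_b_hole [([346.0, 178.4], 0.69), ([10.8, 208.0], 0.68)]
crad [157.47724991 177.77159977]
hole [345.69332617 177.06433743]
```

View pics/w1b.png

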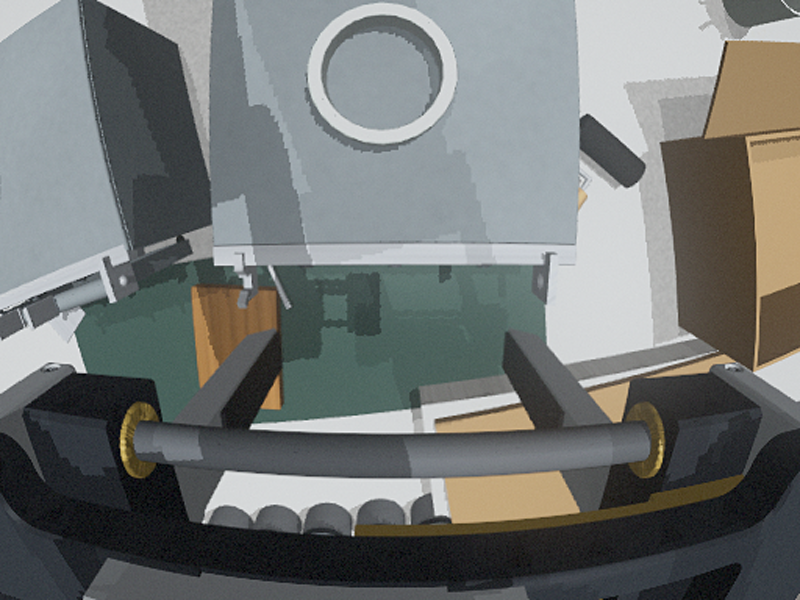

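The wrist view shows B's rail strip at y≈253 (in the 800 px picture). The cradle bracket is at (243,255–305), with its slot gap near (245,280). The hole bracket is at (545,255–300), with its hole at (541,282). I'll enlarge both brackets.

```bash
python3 - <<'E'
from h import *
im=cv2.imread('pics/w1.png')
a=im[150:200,135:180];b=im[150:200,330:375]
cv2.imwrite('pics/c2.png',cv2.resize(np.hstack([a,b]),None,fx=8.5,fy=8.5,interpolation=cv2.INTER_CUBIC))
E
```

```text
(no output)
```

View pics/c2.png

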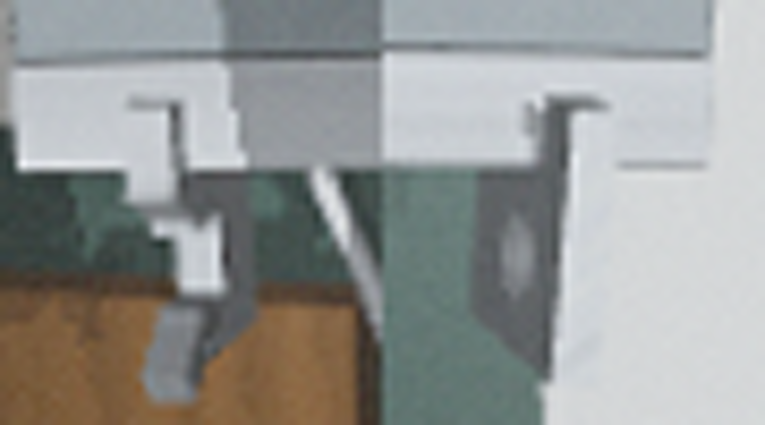

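Emit:
apply_moves(commands=[[0,0,0,0.0,-0.045,-0.01,100],[0,0,0,0,-0.09,-0.02,100],[0,0,0,0,-0.135,-0.03,100],[0,0,0,0,-0.145,-0.03,100],[0,0,0,0,-0.145,-0.03,100]])

```text
time: 3.85
tool_pos: [0.5991, -0.0009, 0.3012]
ee_rot: [3.141, 0.001, 3.011]
wrist_force: [0.4, 0.3, 0.1]
width: 0.0938
finger_force: 0.0
```

```bash
python3 - <<'E'
from h import *
o=get_obs();print(o['time'],o['tool_pos'],o['ee_rot'])
s=snap('wrist','w2.png');im=cv2.imread('pics/w2.png')
for n,p in dict(crad=(.5846,.0413,.2),hole=(.6114,.2455,.2)).items():print(n,proj(s,p,True))
f,R,t=cam(s);print(-R.T@t)
h=proj(s,(.6114,.2455,.205),True).astype(int);c=proj(s,(.5846,.0413,.215),True).astype(int)
def cr(p): 
  x=int(np.clip(p[0]-25,0,462));y=p[1]-25;print('off',x,y);return im[y:y+50,x:x+50]
cv2.imwrite('pics/c3.png',cv2.resize(np.hstack([cr(c),cr(h)]),None,fx=8,fy=8,interpolation=cv2.INTER_CUBIC))
for q in ['door_tabs','door_stub','cab_a_cradle','cab_b_cradle','cab_b_hole']:print(q,[(np.round(d['pixel'],1).tolist(),round(d['score'],2)) for d in place_of('wrist',q)[:3]])
E
```

```text
3.85 [ 0.59911656 -0.00085174  0.30121273] [3.14103720e+00 5.44485135e-04 3.01075062e+00]
crad [292.0464282 167.0436183]
hole [462.34478319 169.99657118]
[0.52675505 0.00840269 0.47991753]
off 269 145
off 439 145
door_tabs [([83.0, 206.1], 0.92)]
door_stub [([35.5, 212.5], 0.82)]
cab_a_cradle [([35.1, 210.3], 0.94)]
cab_b_cradle [([290.2, 169.3], 0.78)]
cab_b_hole [([461.0, 170.4], 0.9)]
```

View pics/c3.png

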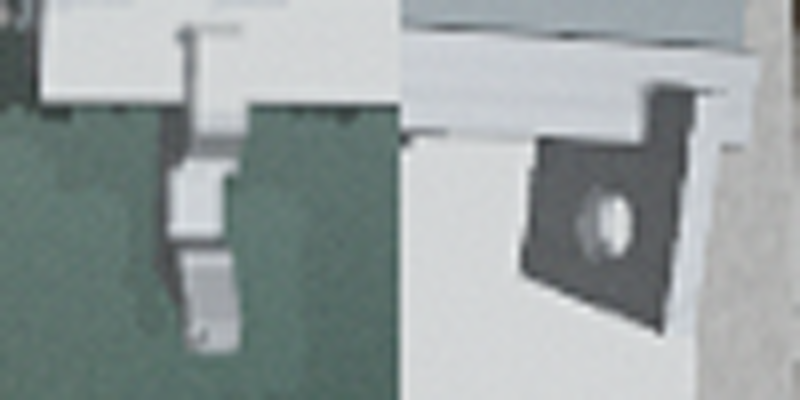

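```bash
python3 - <<'E'
from h import *
# re-use stored view-1 geometry by rebuilding from view 2 (camera rigid on tool)
s=snap('wrist');f,R,t=cam(s)
from scipy.spatial.transform import Rotation as Ro
o=get_obs();Rt=Ro.from_euler('xyz',o['ee_rot']).as_matrix();p=np.array(o['tool_pos'])
Rc=R@Rt; c=Rt.T@(-R.T@t-p)   # cam in tool
R1t=Ro.from_euler('xyz',[-3.14057541,-2.68473656e-03,3.00769425]).as_matrix();p1=np.array([.60213702,.14199302,.32806318])
R1=Rc@R1t.T;c1=p1+R1t@c;print(c1,R1[2])
s1=dict(s);s1['rvec']=cv2.Rodrigues(R1)[0].ravel();s1['tvec']=-R1@c1
th=np.radians(172.5);Rb=np.array([[np.cos(th),-np.sin(th)],[np.sin(th),np.cos(th)]]);tb=np.array([.4691,.16034])
for n,a,b in [('holeface',(345.6,180.2),(464.6,172.75)),('floor',(158.3,180.2),(293.5,169.6))]:
  P,e=tri([ray(s1,a,True),ray(s,b,True)]);print(n,P.round(4),np.round(e,4),'local',(Rb.T@(P[:2]-tb)).round(4))
P=at_z(s,(83,206.1),.23,True);Q=at_z(s,(35.3,211.5),.2,True);print('A tabs',P,'stub',Q)
E
```

```text
[0.53034483 0.15189997 0.50716602] [ 0.24264682 -0.03318722 -0.96954687]
holeface [0.6121 0.2424 0.2102] [0.0001 0.0001] local [-0.131 -0.1  ]
floor [0.5868 0.0436 0.2049] [0.0002 0.0002] local [-0.1319  0.1003]
A tabs [ 0.59054658 -0.16577488  0.23      ] stub [ 0.59735822 -0.26421117  0.2       ]
```

B's rail sits about 9 mm high and 1–2 mm farther out than the drawing: axis z≈0.209, mid ≈(0.5996, 0.1445). The next move goes over A's tabs.

Emit:
apply_moves(commands=[[0,0,0.05,-0.004,-0.045,0,100],[0,0,0.1,-0.008,-0.09,0,100],[0,0,0.15,-0.012,-0.135,0,100],[0,0,0.2,-0.012,-0.165,0,100],[0,0,0.238,-0.012,-0.165,0,100]])

```text
time: 4.7
tool_pos: [0.5877, -0.1692, 0.2998]
ee_rot: [-3.141, -0.001, -3.036]
wrist_force: [0.2, 0.1, 0.8]
width: 0.0939
finger_force: 0.0
```

```bash
python3 - <<'E'
from h import *
o=get_obs();print(o['time'],o['tool_pos'],o['ee_rot'])
s=snap('wrist','w3.png');im=cv2.imread('pics/w3.png')
f,R,t=cam(s);print(-R.T@t)
for q in ['door_tabs','door_stub','cab_a_cradle','pin_end','door']:print(q,[(np.round(d['pixel'],1).tolist(),round(d['score'],2)) for d in place_of('wrist',q)[:3]])
cv2.imwrite('pics/c4.png',cv2.resize(im[140:240,145:355],None,fx=3.8,fy=3.8,interpolation=cv2.INTER_CUBIC))
E
```

```text
4.7 [ 0.58767563 -0.16919994  0.29975837] [-3.14080049e+00 -1.15291175e-03 -3.03613392e+00]
[ 0.51540945 -0.17650575  0.47853779]
door_tabs [([252.5, 194.4], 0.92)]
door_stub [([150.3, 186.2], 0.76)]
cab_a_cradle [([151.1, 185.2], 0.86)]
pin_end [([352.7, 181.2], 0.55)]
door [([252.5, 180.2], 0.71)]
```

View pics/c4.png

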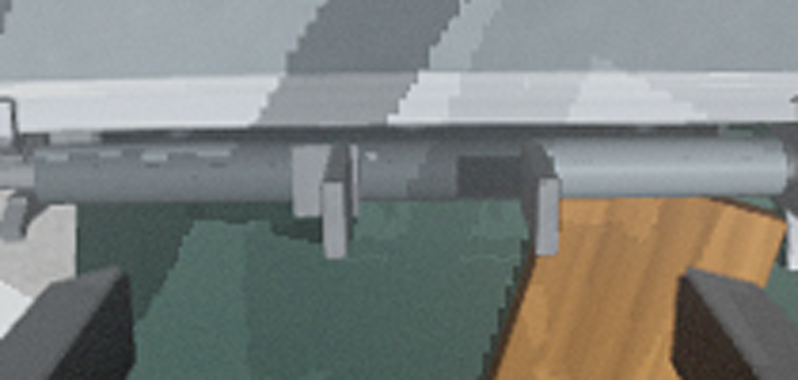

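The crop shows the fixed tab's top centred at crop (334,218), the sliding tab's at (546,218), and the barrel running level from (35,172) to (785,168).

```bash
python3 - <<'E'
from h import *
s=snap('wrist')
g=lambda u,v,z:at_z(s,(145+u/3.8,140+v/3.8),z,True)
F=g(334,218,.242);S=g(546,218,.242);print('F',F,'S',S,'d',np.linalg.norm(F-S))
d=(S-F)[:2];d/=np.linalg.norm(d);print('yaw',np.degrees(np.arctan2(d[0],-d[1])),'mid',F[:2]+d*.017)
a=g(35,172,.2075);b=g(785,168,.2075);print('barrel',a,b,np.linalg.norm(a-b),(a+b)/2);e=(b-a)[:2];print(np.degrees(np.arctan2(e[0],-e[1])))
print(at_z(s,(252.5,194.4),.23,True),at_z(s,(252.5,180.2),.2,True))
E
```

```text
F [ 0.58760046 -0.17942338  0.242     ] S [ 0.58258911 -0.13302843  0.242     ] d 0.04666481202395433
yaw -173.83510340310252 mid [ 0.58577483 -0.16252169]
barrel [ 0.59455463 -0.25864103  0.2075    ] [ 0.57255321 -0.06658727  0.2075    ] 0.19330987649681178 [ 0.58355392 -0.16261415  0.2075    ]
-173.46476239802982
[ 0.58667486 -0.16300248  0.23      ] [ 0.58103804 -0.16343616  0.2       ]
```

Emit:
apply_moves(commands=[[0,0,0,-0.0025,0.006,-0.02,100],[0,0,0,-0.0025,0.006,-0.045,100],[0,0,0,-0.0025,0.006,-0.07,100],[0,0,0,-0.0025,0.006,-0.087,100],[0,0,0,-0.0025,0.006,-0.087,100]])

```text
time: 5.55
tool_pos: [0.584, -0.1584, 0.2101]
ee_rot: [3.139, -0.006, -3.032]
wrist_force: [0.6, -0.6, -0.4]
width: 0.0943
finger_force: 0.0
```

Emit:
apply_moves(commands=[[0,0,0,0,0,0,80],[0,0,0,0,0,0,70],[0,0,0,0,0,0,62],[0,0,0,0,0,0,57],[0,0,0,0,0,0,57]])

```text
time: 6.05
tool_pos: [0.5857, -0.1599, 0.2142]
ee_rot: [-3.141, 0.001, -3.033]
wrist_force: [0.1, -0.0, -0.5]
width: 0.0574
finger_force: 0.0
```

Emit:
apply_moves(commands=[[0,0,0,0,-0.002,0,55],[0,0,0,0,-0.003,0,52],[0,0,0,0,-0.003,0,49],[0,0,0,0,-0.003,0,46],[0,0,0,0,-0.003,0,44]])

```text
time: 6.55
tool_pos: [0.5856, -0.1632, 0.2135]
ee_rot: [-3.141, 0.0, -3.034]
wrist_force: [1.3, -1.4, -0.6]
width: 0.0421
finger_force: 9.8
```

Emit:
apply_moves(commands=[[0,0,0,0,0,0,42],[0,0,0,0,0,0,40],[0,0,0,0,0,0,35],[0,0,0,0,0,0,30],[0,0,0,0,0,0,30]])

```text
time: 7.05
tool_pos: [0.5857, -0.1645, 0.2134]
ee_rot: [-3.139, 0.0, -3.035]
wrist_force: [1.5, -4.6, -1.0]
width: 0.0389
finger_force: 30.0
```

Emit:
apply_moves(commands=[[0,0,0,0,0,0.003,30],[0,0,0,0,0,0.006,30],[0,0,0,0,0,0.01,30],[0,0,0,0,0,0.014,30],[0,0,0,0,0,0.018,30]])

```text
time: 7.55
tool_pos: [0.5852, -0.1644, 0.2284]
ee_rot: [-3.14, -0.003, -3.035]
wrist_force: [1.2, -5.4, -9.4]
width: 0.0389
finger_force: 30.0
```

Emit:
apply_moves(commands=[[0,0,0,0,0,0.01,30],[0,0,0,0,0,0.022,30],[0,0,0,0,0,0.036,30],[0,0,0,0,0,0.05,30],[0,0,0,0,0,0.05,30]])

```text
time: 8.05
tool_pos: [0.586, -0.1625, 0.2847]
ee_rot: [-3.14, 0.004, -3.033]
wrist_force: [0.4, 0.1, -3.3]
width: 0.0384
finger_force: 30.0
```

Emit:
apply_moves(commands=[[0,0,0,0.015,0,0,30],[0,0,0,0.035,0,0,30],[0,0,0,0.055,0,0,30],[0,0,0,0.07,0,0,30],[0,0,0,0.075,0,0,30]])

```text
time: 8.55
tool_pos: [0.6611, -0.1621, 0.2796]
ee_rot: [3.14, -0.002, -3.032]
wrist_force: [-0.2, -0.5, -5.0]
width: 0.0385
finger_force: 30.0
```

Emit:
apply_moves(commands=[[0,0,-0.02,0,0.02,0,30],[0,0,-0.05,0,0.05,0,30],[0,0,-0.08,0,0.085,0,30],[0,0,-0.11,0,0.12,0,30],[0,0,-0.14,0,0.155,0,30]])

```text
time: 9.05
tool_pos: [0.6595, -0.0064, 0.2813]
ee_rot: [3.141, -0.002, 3.108]
wrist_force: [0.1, 0.5, -4.5]
width: 0.0385
finger_force: 30.0
```

Emit:
apply_moves(commands=[[0,0,-0.03,0,0.035,0,30],[0,0,-0.06,0,0.07,0,30],[0,0,-0.08,0,0.105,0,30],[0,0,-0.098,0,0.13,0,30],[0,0,-0.098,0,0.145,0,30]])

```text
time: 9.55
tool_pos: [0.6594, 0.1396, 0.2812]
ee_rot: [3.141, -0.002, 3.014]
wrist_force: [-1.0, -0.8, -3.4]
width: 0.0389
finger_force: 30.0
```

Emit:
apply_moves(commands=[[0,0,0,0,0.005,0,30],[0,0,0,0,0.005,0,30],[0,0,0,0,0.005,0,30],[0,0,0,0,0.005,0,30],[0,0,0,0,0.005,0,30]])

```text
time: 10.05
tool_pos: [0.6606, 0.141, 0.2816]
ee_rot: [-3.141, 0.0, 3.01]
wrist_force: [-0.6, 0.6, -3.1]
width: 0.0386
finger_force: 30.0
```

```bash
python3 - <<'E'
from h import *
o=get_obs();print(o['time'],o['tool_pos'],o['ee_rot'],o['wrist_force'],o['wrist_torque'])
s=snap('wrist','w4.png')
im=cv2.imread('pics/w4.png');cv2.imwrite('pics/c5.png',cv2.resize(im,(800,600),interpolation=cv2.INTER_CUBIC))
for q in ['door_tabs','door_stub','pin_end','cab_b_cradle','cab_b_hole','door']:print(q,[(np.round(d['pixel'],1).tolist(),round(d['score'],2)) for d in place_of('wrist',q)[:3]])
E
```

```text
10.05 [0.66059487 0.14100094 0.28157783] [-3.14145235e+00  1.44129890e-05  3.01012733e+00] [-0.57943213  0.59385233 -3.11071543] [0.05026695 0.03466269 0.03430717]
door_tabs [([252.4, 235.2], 0.59), ([129.1, 128.5], 0.55)]
door_stub []
pin_end []
cab_b_cradle [([132.2, 129.4], 0.84)]
cab_b_hole [([356.4, 127.0], 0.77), ([252.3, 235.1], 0.35)]
door [([252.5, 213.5], 0.57)]
```

View pics/c5.png

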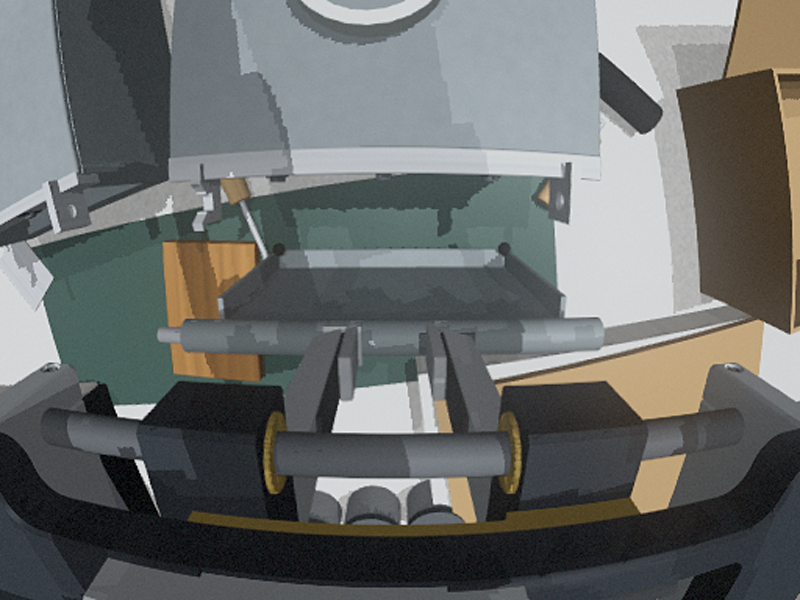

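The picture shows the door carried level. Its barrel runs from (182,336) to (603,333), the stub is at (170,336), and the pin is fully in. B's cradle is at (207,205) and its hole at (561,203).

```bash
python3 - <<'E'
from h import *
s=snap('wrist');o=get_obs();T=np.array(o['tool_pos']);print(T,o['wrist_force'])
zb=T[2]-.0134+.004
a=at_z(s,(182*.64,336*.64),zb,True);b=at_z(s,(603*.64,333*.64),zb,True)
e=(b-a)[:2];print('barrel',a,b,np.linalg.norm(e),'mid',(a+b)/2,'yaw',np.degrees(np.arctan2(e[0],-e[1])))
print('hole at z.2102',at_z(s,(561*.64,203*.64),.2102,True),'floor', at_z(s,(207*.64,208*.64),.205,True))
print('proj floor/hole',proj(s,(.5868,.0436,.2049),True)/.64,proj(s,(.6121,.2424,.2102),True)/.64)
E
```

```text
[0.66045021 0.14223964 0.28150922] [-0.9383006   0.87452963 -4.56771897]
barrel [0.64486605 0.04622005 0.27210922] [0.66882996 0.23956053 0.27210922] 0.19481994812532352 mid [0.65684801 0.14289029 0.27210922] yaw 172.93441558337102
hole at z.2102 [0.61385384 0.24393298 0.2102    ] floor [0.59031115 0.04370101 0.205     ]
proj floor/hole [205.91556983 202.08386303] [558.2550741  200.13713038]
```

Emit:
apply_moves(commands=[[0,0,0,-0.015,0.002,0,30],[0,0,0,-0.03,0.002,0,30],[0,0,0,-0.045,0.002,-0.01,30],[0,0,0,-0.055,0.002,-0.02,30],[0,0,0,-0.059,0.002,-0.03,30]])

```text
time: 10.95
tool_pos: [0.6005, 0.1445, 0.2519]
ee_rot: [3.141, 0.001, 3.012]
wrist_force: [0.3, 0.1, -3.1]
width: 0.0384
finger_force: 30.0
```

Emit:
apply_moves(commands=[[0,0,0,0,0,0,30],[0,0,0,0,0,0,30],[0,0,0,0,0,0,30],[0,0,0,0,0,0,30],[0,0,0,0,0,0,30]])

```text
time: 11.45
tool_pos: [0.6018, 0.1443, 0.2519]
ee_rot: [3.141, 0.001, 3.012]
wrist_force: [0.1, -0.1, -4.3]
width: 0.0381
finger_force: 30.0
```

```bash
python3 - <<'E'
from h import *
o=get_obs();print(o['time'],o['tool_pos'],o['ee_rot'],o['wrist_force'],o['wrist_torque'])
s=snap('wrist','w5.png')
im=cv2.imread('pics/w5.png')
cv2.imwrite('pics/c6.png',cv2.resize(np.hstack([im[160:240,95:185],im[160:240,320:410]]),None,fx=4.4,fy=4.4,interpolation=cv2.INTER_CUBIC))
E
```

```text
11.45 [0.60177185 0.14425785 0.25188003] [3.14133699e+00 5.10399740e-04 3.01174004e+00] [ 0.10889057 -0.10572112 -4.28023122] [ 0.02308927 -0.0060064  -0.0651183 ]
```

View pics/c6.png

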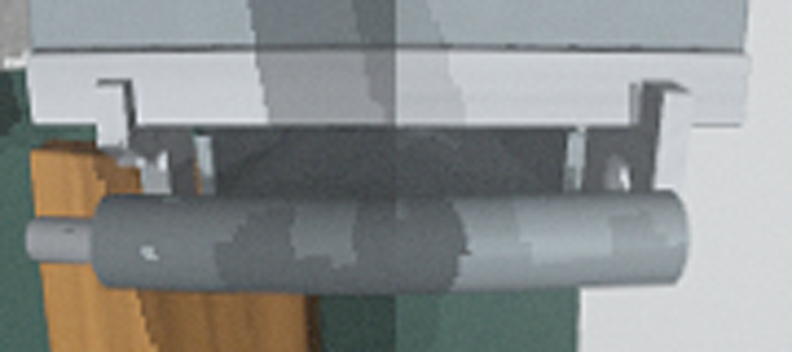

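The barrel ends are centred over the brackets, with the stub just above and outside the cradle bracket. Next I'll descend slowly, feeling for contact.

Emit:
apply_moves(commands=[[0,0,0,0,0,-0.004,30],[0,0,0,0,0,-0.008,30],[0,0,0,0,0,-0.012,30],[0,0,0,0,0,-0.015,30],[0,0,0,0,0,-0.015,30]])

```text
time: 12.0
tool_pos: [0.6011, 0.1442, 0.2355]
ee_rot: [-3.141, -0.001, 3.012]
wrist_force: [0.2, -0.3, -4.1]
width: 0.0385
finger_force: 30.0
```

Emit:
apply_moves(commands=[[0,0,0,0,0,-0.001,30],[0,0,0,0,0,-0.002,30],[0,0,0,0,0,-0.003,30],[0,0,0,0,0,-0.004,30],[0,0,0,0,0,-0.004,30]])

```text
time: 12.5
tool_pos: [0.6014, 0.1442, 0.2323]
ee_rot: [-3.142, -0.0, 3.012]
wrist_force: [0.1, -0.5, -4.2]
width: 0.0389
finger_force: 30.0
```

Emit:
apply_moves(commands=[[0,0,0,0,0,-0.001,30],[0,0,0,0,0,-0.002,30],[0,0,0,0,0,-0.003,30],[0,0,0,0,0,-0.003,30],[0,0,0,0,0,-0.003,30]])

```text
time: 13.0
tool_pos: [0.6014, 0.1443, 0.2294]
ee_rot: [3.141, -0.0, 3.012]
wrist_force: [-0.5, 0.8, -3.8]
width: 0.0387
finger_force: 30.0
```

Emit:
apply_moves(commands=[[0,0,0,0,0,-0.001,30],[0,0,0,0,0,-0.002,30],[0,0,0,0,0,-0.002,30],[0,0,0,0,0,-0.002,30],[0,0,0,0,0,-0.002,30]])

```text
time: 13.5
tool_pos: [0.6015, 0.1443, 0.2276]
ee_rot: [3.141, 0.0, 3.012]
wrist_force: [0.8, -0.4, -4.2]
width: 0.0386
finger_force: 30.0
```

Emit:
apply_moves(commands=[[0,0,0,0,0,-0.0005,30],[0,0,0,0,0,-0.001,30],[0,0,0,0,0,-0.0015,30],[0,0,0,0,0,-0.0015,30],[0,0,0,0,0,-0.0015,30]])

```text
time: 14.0
tool_pos: [0.6014, 0.1443, 0.226]
ee_rot: [3.142, -0.0, 3.012]
wrist_force: [0.6, 0.5, -4.4]
width: 0.0387
finger_force: 30.0
```

Emit:
apply_moves(commands=[[0,0,0,0,0,-0.0005,30],[0,0,0,0,0,-0.001,30],[0,0,0,0,0,-0.0015,30],[0,0,0,0,0,-0.0015,30],[0,0,0,0,0,-0.0015,30]])

```text
time: 14.5
tool_pos: [0.6014, 0.1443, 0.2245]
ee_rot: [3.142, -0.0, 3.012]
wrist_force: [0.2, -0.6, -4.3]
width: 0.0384
finger_force: 30.0
```

Emit:
apply_moves(commands=[[0,0,0,0,0,-0.0005,30],[0,0,0,0,0,-0.001,30],[0,0,0,0,0,-0.001,30],[0,0,0,0,0,-0.001,30],[0,0,0,0,0,-0.001,30]])

```text
time: 15.0
tool_pos: [0.6015, 0.1443, 0.2235]
ee_rot: [3.141, 0.0, 3.012]
wrist_force: [0.3, 0.2, -4.2]
width: 0.0388
finger_force: 30.0
```

Emit:
apply_moves(commands=[[0,0,0,0,0,-0.0005,30],[0,0,0,0,0,-0.001,30],[0,0,0,0,0,-0.001,30],[0,0,0,0,0,-0.001,30],[0,0,0,0,0,-0.001,30]])

```text
time: 15.5
tool_pos: [0.6014, 0.1443, 0.2225]
ee_rot: [3.142, 0.0, 3.012]
wrist_force: [-0.7, -0.1, -4.7]
width: 0.0386
finger_force: 30.0
```

Emit:
apply_moves(commands=[[0,0,0,0,0,-0.0005,30],[0,0,0,0,0,-0.001,30],[0,0,0,0,0,-0.001,30],[0,0,0,0,0,-0.001,30],[0,0,0,0,0,-0.001,30]])

```text
time: 16.0
tool_pos: [0.6015, 0.1443, 0.2215]
ee_rot: [3.141, -0.0, 3.012]
wrist_force: [0.0, -0.1, -5.1]
width: 0.0385
finger_force: 30.0
```

Emit:
apply_moves(commands=[[0,0,0,0,0,-0.0005,30],[0,0,0,0,0,-0.001,30],[0,0,0,0,0,-0.001,30],[0,0,0,0,0,-0.001,30],[0,0,0,0,0,-0.001,30]])

```text
time: 16.5
tool_pos: [0.6014, 0.1443, 0.2205]
ee_rot: [3.142, 0.0, 3.012]
wrist_force: [0.8, -0.4, -3.4]
width: 0.0384
finger_force: 30.0
```

Emit:
apply_moves(commands=[[0,0,0,0,0,-0.0005,30],[0,0,0,0,0,-0.0005,30],[0,0,0,0,0,-0.0005,30],[0,0,0,0,0,-0.0005,30],[0,0,0,0,0,-0.0005,30]])

```text
time: 17.0
tool_pos: [0.6015, 0.1442, 0.22]
ee_rot: [3.142, -0.0, 3.012]
wrist_force: [-0.0, -0.2, -4.5]
width: 0.0386
finger_force: 30.0
```

```bash
python3 - <<'E'
from h import *
o=get_obs();print(o['time'],o['tool_pos'],o['wrist_force'],o['wrist_torque'])
s=snap('wrist','w6.png');im=cv2.imread('pics/w6.png')
cv2.imwrite('pics/c7.png',cv2.resize(np.hstack([im[165:245,90:180],im[165:245,325:415]]),None,fx=4.4,fy=4.4,interpolation=cv2.INTER_CUBIC))
E
```

```text
17.0 [0.6014592  0.14424599 0.21998586] [-0.0113534  -0.17131886 -4.52921133] [ 0.01574751  0.0646318  -0.0020805 ]
```

View pics/c7.png

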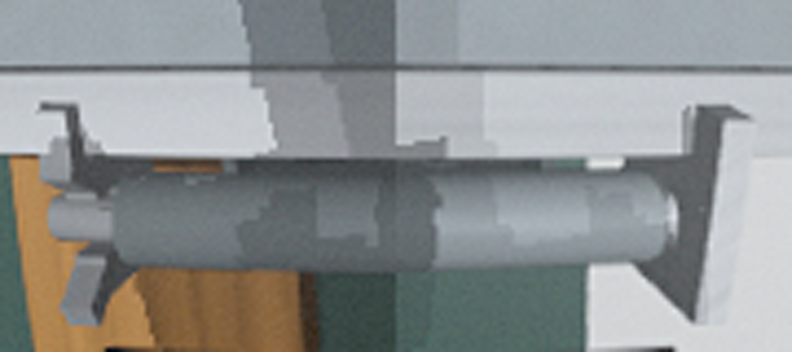

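The stub lies between the cradle's lips, and the hole peeks out just behind the barrel's pin end, level with it. I'll keep going down gently until it beds.

Emit:
apply_moves(commands=[[0,0,0,0,0,-0.0005,30],[0,0,0,0,0,-0.0005,30],[0,0,0,0,0,-0.001,30],[0,0,0,0,0,-0.001,30],[0,0,0,0,0,-0.001,30]])

```text
time: 17.55
tool_pos: [0.6015, 0.1443, 0.2193]
ee_rot: [3.141, 0.0, 3.012]
wrist_force: [-1.2, -0.2, -3.4]
width: 0.0387
finger_force: 30.0
```

```bash
python3 - <<'E'
from h import *
o=get_obs();print(o['tool_pos'],o['wrist_force'],o['wrist_torque'])
E
```

```text
[0.6015064  0.1442665  0.21928539] [-1.19793632 -0.19611063 -3.43298458] [-0.07059634  0.03969753 -0.05120856]
```

Emit:
apply_moves(commands=[[0,0,0,0,0,-0.0005,30],[0,0,0,0,0,-0.0005,30],[0,0,0,0,0,-0.0005,30],[0,0,0,0,0,-0.0005,30],[0,0,0,0,0,-0.0005,30]])

```text
time: 18.05
tool_pos: [0.6016, 0.1443, 0.219]
ee_rot: [3.141, 0.001, 3.012]
wrist_force: [-1.6, 0.5, 0.7]
width: 0.0387
finger_force: 30.0
```

```bash
python3 - <<'E'
from h import *
o=get_obs();print(o['tool_pos'],o['wrist_force'],o['wrist_torque'])
E
```

```text
[0.60158125 0.14427788 0.21902859] [-1.59600404  0.46100512  0.65616637] [-0.31727169  0.20117034 -0.02956526]
```

The stub has bedded: about 5 N upward, felt at the stub end, with little sideways force. I'll ease the load slightly, then let the pin out slowly while following with the TCP so the fixed tab stays put.

Emit:
apply_moves(commands=[[0,0,0,0,0,0.0003,36],[0,0,0,0,0,0.0003,39],[0,0,0,0,0,0.0003,40],[0,0,0,0,0,0.0003,41],[0,0,0,0,0,0.0003,41]])

```text
time: 18.55
tool_pos: [0.6015, 0.1443, 0.219]
ee_rot: [3.141, 0.0, 3.012]
wrist_force: [-1.1, 1.2, 0.8]
width: 0.0387
finger_force: 13.2
```

Emit:
apply_moves(commands=[[0,0,0,0,0.0003,0,41.6],[0,0,0,0,0.0006,0,42.2],[0,0,0,0.0001,0.0009,0,42.8],[0,0,0,0.0001,0.0012,0,43.4],[0,0,0,0.0002,0.0014,0,44]])

```text
time: 19.05
tool_pos: [0.6017, 0.1457, 0.2188]
ee_rot: [3.142, 0.0, 3.012]
wrist_force: [-0.1, 0.0, 0.2]
width: 0.0414
finger_force: 9.1
```

```bash
python3 - <<'E'
from h import *
o=get_obs();print(o['tool_pos'],o['width'],o['finger_force'],o['wrist_force'],o['wrist_torque'])
E
```

```text
[0.60170488 0.14565156 0.21880583] 0.04135050027355288 9.060438126325607 [-0.06257278  0.02337826  0.16087836] [-0.39921073  0.06317855  0.04669903]
```

Emit:
apply_moves(commands=[[0,0,0,0,0,0.0003,44],[0,0,0,0,0,0.0005,44],[0,0,0,0,0,0.0005,44],[0,0,0,0,0,0.0005,44],[0,0,0,0,0,0.0005,44]])

```text
time: 19.55
tool_pos: [0.6016, 0.1457, 0.2191]
ee_rot: [3.142, -0.0, 3.012]
wrist_force: [0.9, -0.3, -1.5]
width: 0.0411
finger_force: 9.1
```

```bash
python3 - <<'E'
from h import *
o=get_obs();print(o['tool_pos'],o['ee_rot'],o['width'],o['finger_force'],o['wrist_force'],o['wrist_torque'])
E
```

```text
[0.60161741 0.14567027 0.21906416] [ 3.14152680e+00 -2.96416300e-04  3.01181548e+00] 0.041084383083559835 9.051028937101364 [ 0.85693004 -0.25522805 -1.5186083 ] [-0.22777705 -0.09600398  0.06329573]
```

Emit:
apply_moves(commands=[[0,0,0,0,0.0003,0.0001,44.6],[0,0,0,0,0.0006,0.0001,45.2],[0,0,0,0.0001,0.0009,0.0001,45.8],[0,0,0,0.0001,0.0012,0.0001,46.4],[0,0,0,0.0002,0.0014,0.0001,47]])

```text
time: 20.05
tool_pos: [0.6018, 0.147, 0.2192]
ee_rot: [-3.141, -0.0, 3.012]
wrist_force: [-0.1, -0.7, -2.8]
width: 0.0444
finger_force: 7.9
```

```bash
python3 - <<'E'
from h import *
o=get_obs();print(o['tool_pos'],o['ee_rot'],o['width'],o['finger_force'],o['wrist_force'],o['wrist_torque'])
E
```

```text
[0.60181629 0.1469763  0.21923706] [-3.14147841e+00 -2.25316690e-04  3.01161617e+00] 0.04435743785702232 7.910963147878647 [-0.08378306 -0.68530376 -2.83184071] [-0.28138947 -0.09343292  0.07575317]
```

Emit:
apply_moves(commands=[[0,0,0,0,0.0003,0,47.6],[0,0,0,0,0.0006,0,48.2],[0,0,0,0.0001,0.0009,0,48.8],[0,0,0,0.0001,0.0012,0,49.4],[0,0,0,0.0002,0.0014,0,50]])

```text
time: 20.55
tool_pos: [0.6021, 0.1484, 0.2194]
ee_rot: [3.141, 0.0, 3.012]
wrist_force: [0.9, -1.2, -2.0]
width: 0.0469
finger_force: 6.6
```

```bash
python3 - <<'E'
from h import *
o=get_obs();print(o['tool_pos'],o['ee_rot'],o['width'],o['finger_force'],o['wrist_force'],o['wrist_torque'])
E
```

```text
[0.60205159 0.14840817 0.21944973] [3.14148865e+00 1.06064797e-05 3.01155742e+00] 0.04694420547332186 6.599960848689079 [ 0.94232385 -1.23021883 -2.01265383] [-0.16905973 -0.09465596 -0.07123058]
```

Emit:
apply_moves(commands=[[0,0,0,0,0.0003,0,50.6],[0,0,0,0,0.0006,0,51.2],[0,0,0,0.0001,0.0009,0,51.8],[0,0,0,0.0001,0.0012,0,52.4],[0,0,0,0.0002,0.0014,0,53]])

```text
time: 21.05
tool_pos: [0.6023, 0.1499, 0.2195]
ee_rot: [3.141, 0.0, 3.012]
wrist_force: [1.1, -1.6, -1.4]
width: 0.0501
finger_force: 5.5
```

```bash
python3 - <<'E'
from h import *
o=get_obs();print(o['tool_pos'],o['ee_rot'],o['width'],o['finger_force'],o['wrist_force'],o['wrist_torque'])
s=snapshot('wrist')
for q in ['door_tabs','door_stub','pin_end','cab_b_cradle','cab_b_hole','door']:print(q,[(np.round(d['pixel'],1).tolist(),round(d['score'],2)) for d in place_of('wrist',q)[:2]])
E
```

```text
[0.60226003 0.14988981 0.21947617] [3.14149284e+00 7.77504709e-05 3.01178811e+00] 0.05009562435581862 5.528146103024483 [ 1.11813634 -1.59803423 -1.41436881] [-0.16422956 -0.07138384 -0.11624818]
door_tabs [([243.4, 237.0], 0.79)]
door_stub [([105.5, 218.3], 0.8)]
pin_end [([378.6, 212.4], 0.67)]
cab_b_cradle [([105.7, 210.9], 0.71)]
cab_b_hole [([381.2, 211.8], 0.81)]
door [([244.1, 215.6], 0.89)]
```

Emit:
apply_moves(commands=[[0,0,0,0,0.0003,0,53.6],[0,0,0,0,0.0006,0,54.2],[0,0,0,0.0001,0.0009,0,54.8],[0,0,0,0.0001,0.0012,0,55.4],[0,0,0,0.0002,0.0014,0,56]])

```text
time: 21.9
tool_pos: [0.6023, 0.1513, 0.2195]
ee_rot: [-3.141, -0.0, 3.012]
wrist_force: [0.1, -2.2, -2.2]
width: 0.0526
finger_force: 0.9
```

Emit:
apply_moves(commands=[[0,0,0,0,0.0002,0,56.6],[0,0,0,0,0.0004,0,57.2],[0,0,0,0.0001,0.0006,0,57.8],[0,0,0,0.0001,0.0006,0,58.4],[0,0,0,0.0001,0.0006,0,59]])

```text
time: 22.4
tool_pos: [0.6026, 0.1523, 0.2196]
ee_rot: [3.141, 0.0, 3.012]
wrist_force: [0.1, -0.1, 0.1]
width: 0.0552
finger_force: 0.0
```

```bash
python3 - <<'E'
from h import *
o=get_obs();print(o['tool_pos'],o['ee_rot'],o['width'],o['finger_force'],o['wrist_force'],o['wrist_torque'])
s=snapshot('wrist');T=np.array(o['tool_pos'])
for q in ['door_tabs','door_stub','pin_end','cab_b_cradle','cab_b_hole','door']:print(q,[(np.round(d['pixel'],1).tolist(),round(d['score'],2)) for d in place_of('wrist',q)[:2]])
u=np.array([.129,.9916]);
E
```

```text
[0.60255149 0.15232765 0.21964845] [3.14067601e+00 2.35128117e-04 3.01225927e+00] 0.05521861851373184 0.0 [ 0.14695483 -0.11224422  0.11761331] [ 0.06510501  0.00823096 -0.01004707]
door_tabs [([240.5, 235.2], 0.94)]
door_stub [([101.7, 211.7], 0.67), ([104.5, 213.5], 0.66)]
pin_end [([377.8, 213.5], 0.84), ([238.1, 212.5], 0.32)]
cab_b_cradle [([104.1, 212.6], 0.74), ([125.6, 244.5], 0.52)]
cab_b_hole [([374.8, 210.4], 0.76)]
door [([242.7, 213.1], 0.7)]
```

Emit:
apply_moves(commands=[[0,0,0,0,-0.0005,0,62],[0,0,0,0,-0.001,0,68],[0,0,0,0,-0.0015,0,75],[0,0,0,0,-0.0015,0,82],[0,0,0,0,-0.0015,0,90]])

```text
time: 23.25
tool_pos: [0.6026, 0.1503, 0.2194]
ee_rot: [3.141, 0.0, 3.012]
wrist_force: [-1.2, -0.4, 0.6]
width: 0.0819
finger_force: 0.0
```

Emit:
apply_moves(commands=[[0,0,0,0,0,0.01,90],[0,0,0,0,0,0.03,90],[0,0,0,0,0,0.055,90],[0,0,0,0,0,0.085,90],[0,0,0,0,0,0.085,90]])

```text
time: 23.75
tool_pos: [0.604, 0.1506, 0.311]
ee_rot: [3.138, 0.01, 3.012]
wrist_force: [0.6, 0.2, 0.4]
width: 0.0845
finger_force: 0.0
```

```bash
python3 - <<'E'
from h import *
o=get_obs();print(o['tool_pos'],o['ee_rot'],o['width'],o['wrist_force'])
s=snap('wrist','w7.png');t=snap('top','top7.png');sc=snap('scene','scene7.png')
for q,z in [('door_tabs',.239),('door_stub',.209),('pin_end',.209),('door',.209),('cab_b_cradle',.209),('cab_b_hole',.209)]:
  for n,S in (('wrist',s),('top',t),('scene',sc)):
    print(q,n,[(np.round(d['pixel'],1).tolist(),round(d['score'],2),at_z(S,d['pixel'],z,n=='wrist').round(4).tolist()) for d in place_of(n,q)[:2]])
g=cv2.cvtColor(s['pixels'],cv2.COLOR_RGB2GRAY)
# barrel profile: rows at stub end, middle-left, middle-right, pin end
for c in (160,175,200,300,325,340,350):print(c,g[165:215,c-1:c+2].mean(1).astype(int).tolist())
E
```

```text
[0.60403484 0.15063358 0.31096087] [3.13849758 0.01024905 3.01182615] 0.08452642980858055 [0.62355516 0.17556907 0.42741283]
door_tabs wrist [([243.0, 191.5], 0.88, [0.6003, 0.1445, 0.239])]
door_tabs top [([400.0, 243.9], 0.88, [0.3356, -0.4768, 0.239]), ([217.2, 159.0], 0.33, [0.5862, 0.0417, 0.239])]
door_tabs scene [([183.7, 104.1], 0.77, [0.4331, -0.4098, 0.239]), ([301.3, 219.9], 0.56, [0.6083, 0.1392, 0.239])]
door_stub wrist [([143.5, 181.0], 0.75, [0.5848, 0.0439, 0.209]), ([242.6, 192.1], 0.3, [0.6093, 0.1422, 0.209])]
door_stub top [([382.6, 233.4], 0.65, [0.3638, -0.4378, 0.209]), ([220.2, 162.1], 0.52, [0.5806, 0.0359, 0.209])]
door_stub scene [([270.3, 203.0], 0.73, [0.5867, 0.0378, 0.209]), ([191.7, 123.3], 0.71, [0.4639, -0.3507, 0.209])]
pin_end wrist []
pin_end top [([420.3, 253.4], 0.46, [0.3045, -0.5454, 0.209])]
pin_end scene []
door wrist [([244.4, 179.9], 0.59, [0.5973, 0.1456, 0.209])]
door top [([400.4, 244.6], 0.73, [0.3306, -0.4886, 0.209])]
door scene [([303.4, 228.8], 0.69, [0.6058, 0.1463, 0.209]), ([184.3, 110.2], 0.59, [0.4269, -0.4197, 0.209])]
cab_b_
[... 1442 characters left out ...]
7, 141, 152, 158, 165, 169, 176, 182, 172, 164, 162, 157, 149, 136, 111, 109, 111, 110, 110, 110, 109, 107, 108, 108, 106, 105, 104, 102, 104, 103, 102, 106, 104, 104, 105, 105, 104, 103, 101, 103]
340 [200, 202, 204, 206, 206, 194, 98, 96, 96, 99, 114, 126, 141, 150, 162, 170, 177, 182, 174, 168, 164, 158, 146, 115, 97, 95, 97, 103, 109, 115, 113, 115, 112, 113, 113, 114, 114, 111, 111, 112, 110, 110, 108, 110, 111, 111, 109, 109, 107, 107]
350 [210, 206, 207, 208, 207, 209, 207, 209, 209, 211, 213, 213, 211, 209, 210, 210, 213, 211, 211, 210, 211, 212, 212, 210, 210, 210, 210, 208, 204, 204, 206, 209, 208, 208, 214, 213, 214, 213, 213, 214, 213, 214, 213, 213, 213, 213, 213, 213, 213, 214]
```

Emit:
apply_moves(commands=[[0,0,0,0,0,0.02,90],[0,0,0,0,0,0.04,90],[0,0,0,0,0,0.04,90],[0,0,0,0,0,0.04,90],[0,0,0,0,0,0.04,90]])

```text
time: 25.3
tool_pos: [0.6023, 0.1503, 0.343]
ee_rot: [-3.141, -0.002, 3.012]
wrist_force: [-0.1, 0.5, -1.4]
width: 0.0848
finger_force: 0.0
```

```bash
python3 - <<'E'
from h import *
s=snap('wrist','w8.png');g=cv2.cvtColor(s['pixels'],cv2.COLOR_RGB2GRAY)
# row through the tab tops at z=.248
a=proj(s,(.601-.0025,.1445-.0195,.248),True);b=proj(s,(.601+.004,.1445+.0325,.248),True);print(a,b)
for dr in (-3,0,3,5):
  r=int((a[1]+b[1])/2)+dr;print(r,g[r,int(a[0])-12:int(b[0])+14].tolist())
print(close_job())
E
```

```text
[223.97078429 188.48255319] [278.8572247  188.15769957]
185 [91, 92, 85, 92, 92, 87, 84, 151, 187, 150, 130, 134, 128, 132, 198, 204, 204, 206, 155, 97, 92, 192, 133, 81, 75, 85, 76, 74, 69, 72, 93, 96, 96, 99, 95, 97, 98, 95, 95, 98, 99, 95, 107, 105, 103, 107, 110, 107, 107, 105, 106, 102, 102, 106, 108, 106, 104, 108, 104, 105, 90, 79, 72, 198, 206, 204, 206, 173, 107, 108, 110, 108, 107, 106, 108, 105, 107, 105, 109, 106, 107]
188 [103, 104, 103, 105, 103, 104, 96, 97, 115, 95, 90, 86, 86, 92, 194, 201, 201, 208, 170, 101, 89, 117, 90, 72, 73, 74, 72, 73, 67, 65, 70, 96, 97, 96, 94, 101, 97, 105, 99, 100, 100, 96, 106, 107, 109, 107, 107, 108, 108, 107, 110, 108, 108, 101, 107, 107, 109, 109, 110, 108, 94, 86, 68, 198, 205, 168, 168, 135, 107, 108, 110, 107, 105, 109, 110, 107, 110, 108, 105, 106, 107]
191 [101, 102, 101, 99, 104, 106, 83, 73, 75, 77, 73, 78, 74, 62, 200, 211, 206, 213, 174, 108, 76, 75, 76, 78, 76, 74, 77, 73, 66, 64, 95, 99, 97, 98, 96, 97, 96, 98, 104, 105, 103, 102, 106, 105, 104, 106, 105, 108, 107, 105, 104, 111, 109, 105, 104, 103, 104, 108, 108, 105, 108, 92, 73, 164, 151, 151, 153, 124, 106, 105, 105, 109, 104, 107, 105, 105, 112, 106, 106, 105, 107]
193 [100, 100, 99, 103, 100, 101, 103, 85, 71, 69, 75, 72, 73, 65, 146, 153, 151, 154, 161, 98, 71, 69, 71, 75, 75, 74, 78, 78, 71, 64, 92, 98, 95, 94, 97, 94, 96, 97, 105, 106, 106, 104, 105, 104, 106, 106, 106, 105, 104, 105, 104, 105, 106, 106, 104, 105, 105, 104, 106, 109, 107, 98, 86, 154, 152, 151, 157, 118, 103, 103, 107, 109, 107, 109, 106, 106, 104, 107, 107, 106, 105]
the job is handed in; nothing more can be done
None
```

The door now hangs on the open cabinet by its bedded stub and its sprung pin, and I've handed the job in; the closing readings (about 49 px between the tabs, full jaw travel on release) match the pin being fully home, but I had no pictures left to check it, or that the door is shut, by eye.

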